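# Tip a drilled heating block onto its back and seat it in the block heater

## Task

The drilled aluminium block stands on end on the bench. Push it over gently, high on the face with the wells, so that it comes to lie on its back with the wells upward; then, without lifting it off the bench, slide it endwise between the heater's rails until it meets the contact plate, wherever that is clamped, press it home there with about 10 N, never more than 25 N on the heater or rails, and leave it flush and square. Leave the two white jars and the amber bottle undisturbed.

Things in the scene. Friction and masses are not known exactly. Their poses are not given: they have to be found in the camera images.
- block: Plain aluminium block, 120 x 56 x 45 mm, about 0.6 kg, with ten dark round wells in one 120 x 56 face. At the start it stands on end. Origin: centre of the end it first stands on. z: along its length (up at first); y: across its 56 mm width; x: through its thickness, out of its back; the wells are in the -x face, so x points straight down when it lies wells up.
- block_mid (a point): Centre of the block, 60 mm from either end, 22.5 mm above the bench when it lies on its back; axes as the block's. The standing block passes its balance when it leans about 0.36 rad, then falls by itself. Both ends are alike: either may go into the heater first.
- heater: White block heater fixed to the bench, housing 140 mm wide, 70 high; before it a rigid steel contact plate, 72 mm wide, 44 high, facing -x, clamped at 0 to 10 mm behind the origin: where is not given by this pose, so feel for it. Origin: on the bench, middle of the rails. x: level, into the housing, the way the block is pushed; z up. The block's centre, when home, is at x = -60 to -50 mm.
- rails: The heater's two dark guide rails, fixed to the bench; same origin and axes as the heater. 10 mm high, 12 wide, 60 apart inside (2 mm to spare each side of the block), straight to x = -85 mm, then flared outward at about 0.5 rad to x = -105 mm, where the mouth is. No floor between them: the block slides on the bench, which drags on it with 3 to 9 N.
- jar_a: White plastic jar with lid, 68 mm across, 46 mm high; bystander. Origin: centre of its underside.
- jar_b: White plastic jar with lid, like the other; bystander. Origin: centre of its underside.
- bottle: Amber bottle with white cap, 60 mm across, 110 mm high; bystander. Origin: centre of its underside.
Things that resemble listed ones, but are neither listed nor needed, are in the scene too. Of the things shaped like the heater, the white one is meant.

How it is judged:
By the outcome, as a careful person would: the job done as asked, in the order asked, and still so for the second after the job is handed in, with the robot touching nothing.
It also fails if it takes over 72 s, if anything falls off the work surface, if the arm or the gripper's body presses on something with over 40 N, if the wrist force passes 120 N, or if a joint passes its speed limit or range.

## Robot

A 7-joint arm with a two-finger parallel gripper is mounted at the origin on the work surface. World frame = base frame: x ahead of the robot, y to its left, z up, the work surface at z = 0. Lengths are in m, angles in rad, forces in N, time in s.
With the tool pointing down it reaches from about 0.425 to 0.925 m from the base axis. Payload 6.8 kg.
Tool frame: the origin (TCP) lies at the very end of the fingers, on their centre line; the grasp point (between the pads) lies 19 mm behind it; z points along the fingers, y is the line along which they close (so a half turn about z gives the same grasp; the last joint's range is limited). The gripper opens to 85 mm and grips with 20 to 120 N. Pads are 22 mm wide; open, the fingers measure 114 mm over their backs; the gripper's body (76 mm by 85 mm) begins 54 mm behind the grasp point. The pads swing forward as they close: fully open they stand 13 mm farther back than shut.
Start: joints at [1.238, 0.477, 0.022, 1.555, -0.011, 1.109, -0.083], TCP at [0.15, -0.658, 0.208] pointing down, gripper open.
Joint ranges: [-2.96, 2.96], [-0.34, 2.1], [-1.41, 1.46], [0.24, 2.44], [-1.37, 4.51], [0.17, 1.92], [-2.96, 2.96]. Speed limits (rad/s): [2.39, 2.39, 3.14, 3.14, 3.14, 3.14, 3.14].

## Interface

Orientations are given as a unit quaternion [w, x, y, z].
In Python, from station import bot gives the robot as it stands.
- The arm moves only by the tool jog_arm, never from a script. Its argument "motion" is a list of rows, each a list of 7 numbers: the turn, a rotation vector about the tool's x, y, z in rad, then the shift along the tool's x, y, z in mm, then the finger opening in mm, from 0 to 85.4. A call has 1 to 10 rows; each row is the pose to reach, as a shift and turn from the pose commanded when the call began, along the tool's axes at that moment; what a row does not reach only later rows make up. A row lasts 1/8 s, in which the tool goes at most 62.5 mm and 10.7 degrees, less where a joint would pass 70% of its speed; a pose out of reach is approached as far as the arm can. A call with a gripper value outside its range is refused whole. The fingers move at their own pace and stop on an object; "grip_force" is the grip in N (left out, the last holds). Time passes only in rows, so rows that repeat a pose let the fingers close. It gives the time, the measured TCP pose, the force, the opening and the grip force at its end, in the units of the state.
- bot.get_obs(): the state, without advancing time (a new reading comes with each control period).
- bot.read_camera(name): name is "scene" or "top"; returns a dict with "pixels" (384x512x3 uint8, red, green, blue), "camera_matrix" (3x3 intrinsics, pixels), "T" (4x4, takes a point from camera to world coordinates). Camera axes: x right, y down, z forward; pixel columns grow to the right and rows downward; lengths in m; the calibration is good to about 2 mm. A picture is of the moment at which its call begins. There is no depth.
- bot.hand_in(): hands the job in; it is judged then, once.
Trained networks look in a picture, given as the dict that the camera call returned (one of the last four; its "shot" number tells which), for a name from the list of things; names that differ only in an ending like _2 or _b are one class to them, and where a whole thing is asked for, a point or a joint stands for the part that bears it (a point fixed in the world has none). Each returns a list of dicts, best first, with "score" (0 to 1); they miss things now and then, are a little off and sometimes report something else, mostly with a low value. They report only what shows in the picture. A call takes as long as a camera call. They do not tell look-alikes from the thing itself.
- bot.spot_in(thing, picture): "xy" ([column, row] in pixels, amid what is visible of it).
- bot.tip_of(thing, picture): "xy" ([column, row] in pixels: a listed point, or the origin of a listed thing).
The state is a dict: "t": time; "q": joint angles; "joint_vel": joint speeds; "joint_torque": joint torques, N m; "eef_pos": TCP position; "tool_rot": TCP orientation; "contact_force": force on the tool from outside, world axes, zero at the start; "torque": the same for the moment, N m; "gripper_width": opening from 0.0 (shut) to 1.0 (fully open); "grasp_force": force on a finger pad.
Only numpy, scipy, OpenCV 4.12 (cv2) and the standard library are available. Lean on these libraries where they do the work, as an engineer would, in place of code of your own. Each camera call takes 0.05 s, during which the arm holds its last target. There are 200 camera calls.

## Working session

There is one attempt and no reset: what is moved stays moved. The work goes in short steps, Python scripts to look and compute and a tool call to move; the robot and the scene stay as the last step left them, time stands still between calls to the robot, and variables do not carry over. Pictures are saved under pics/ and viewed, at most 10 in all, crops included, and the job is handed in when it is done.

Besides the shell and the picture viewer there is one more tool, called after "Request:" by a JSON object that holds its "method" and its "body", one argument or row to a line. jog_arm: Moves the arm, as the interface text tells. Its arguments: {"type":"object","properties":{"motion":{"type":"array"},"grip_force":{"type":"number"}},"required":["motion"]}

```bash
mkdir -p pics
cat > h.py <<'E'
import numpy as np, cv2
from station import bot
def save(p,n): cv2.imwrite('pics/'+n,cv2.cvtColor(p['pixels'],cv2.COLOR_RGB2BGR))
def ray(p,xy,z):
    K=np.array(p['camera_matrix']);T=np.array(p['T'])
    d=T[:3,:3]@np.linalg.solve(K,[xy[0],xy[1],1.]);o=T[:3,3]
    return o+d*(z-o[2])/d[2]
def proj(p,X):
    K=np.array(p['camera_matrix']);T=np.array(p['T'])
    c=T[:3,:3].T@(np.array(X)-T[:3,3]);u=K@c;return u[:2]/u[2]
E
python3 - <<'E'
from h import *
np.set_printoptions(precision=3,suppress=True)
ims=[]
for c in ['top','scene']:
    p=bot.read_camera(c);save(p,c+'0.png');ims.append(p);print(c,np.array(p['T']),p['camera_matrix'])
    for t,z in [('block',0),('block_mid',.06),('heater',0),('rails',0),('jar_a',0),('bottle',0)]:
        for f in ('spot_in','tip_of'):
            for r in getattr(bot,f)(t,p): print(c,t,f,np.array(r['xy']),round(r['score'],2),ray(p,r['xy'],z))
print(bot.get_obs())
E
```

```text
top [[ 0.012 -0.991  0.134  0.338]
 [-1.    -0.013 -0.003 -0.102]
 [ 0.004 -0.134 -0.991  1.212]
 [ 0.     0.     0.     1.   ]] [[355.989   0.    257.371]
 [  0.    355.989 191.977]
 [  0.      0.      1.   ]]
top block spot_in [195.3 201.5] 0.9 [0.467 0.106 0.   ]
top block tip_of [197.5 205.7] 0.87 [0.452 0.098 0.   ]
top block tip_of [276.4 151.3] 0.42 [ 0.646 -0.17   0.   ]
top block_mid spot_in [192.4 199.6] 0.82 [0.466 0.106 0.06 ]
top block_mid tip_of [195.3 200. ] 0.74 [0.465 0.096 0.06 ]
top heater spot_in [170.6 107.1] 0.87 [0.802 0.206 0.   ]
top heater spot_in [146.6 240. ] 0.77 [0.334 0.266 0.   ]
top heater spot_in [326.2 247.7] 0.62 [ 0.316 -0.34   0.   ]
top heater spot_in [280.1 127.6] 0.61 [ 0.732 -0.183  0.   ]
top heater tip_of [319.7 265.5] 0.95 [ 0.257 -0.317  0.   ]
top heater tip_of [176.  129.8] 0.92 [0.719 0.183 0.   ]
top heater tip_of [144.8 257.5] 0.8 [0.276 0.268 0.   ]
top heater tip_of [278.6 151.5] 0.69 [ 0.646 -0.178  0.   ]
top rails spot_in [269.5 162.4] 0.72 [ 0.606 -0.146  0.   ]
top rails tip_of [279.2 154.1] 0.78 [ 0.636 -0.18  -0.   ]
top rai
[... 1859 characters left out ...]
] 0.77 [ 0.639 -0.429  0.   ]
scene jar_a tip_of [310.  213.3] 0.75 [0.42  0.084 0.   ]
scene bottle spot_in [178.7 153.5] 0.6 [ 0.43  -0.527  0.   ]
scene bottle tip_of [180.8 163.2] 0.88 [ 0.471 -0.477  0.   ]
{'t': 1.3, 'q': array([ 1.238,  0.477,  0.022,  1.555, -0.012,  1.109, -0.083]), 'joint_vel': array([ 0.   , -0.   , -0.   , -0.   , -0.001,  0.   , -0.001]), 'joint_torque': array([ -0.001, -59.633,   1.606, -28.154,   0.012,   0.002,   0.   ]), 'eef_pos': array([ 0.151, -0.658,  0.208]), 'tool_rot': array([0.   , 0.994, 0.112, 0.   ]), 'contact_force': array([-0.102, -0.092, -0.054]), 'torque': array([ 0.012, -0.041, -0.009]), 'grasp_force': 0.0, 'gripper_width': 1.001310064416954}
```

View both.

Run:
```python
import cv2
a=cv2.imread('pics/top0.png')[60:300,110:410];b=cv2.imread('pics/scene0.png')[100:360,130:430]
cv2.imwrite('pics/topc.png',cv2.resize(a,(750,600),interpolation=cv2.INTER_CUBIC))
cv2.imwrite('pics/scenec.png',cv2.resize(b,(690,598),interpolation=cv2.INTER_CUBIC))
```

```text
(no output)
```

View pics/topc.png

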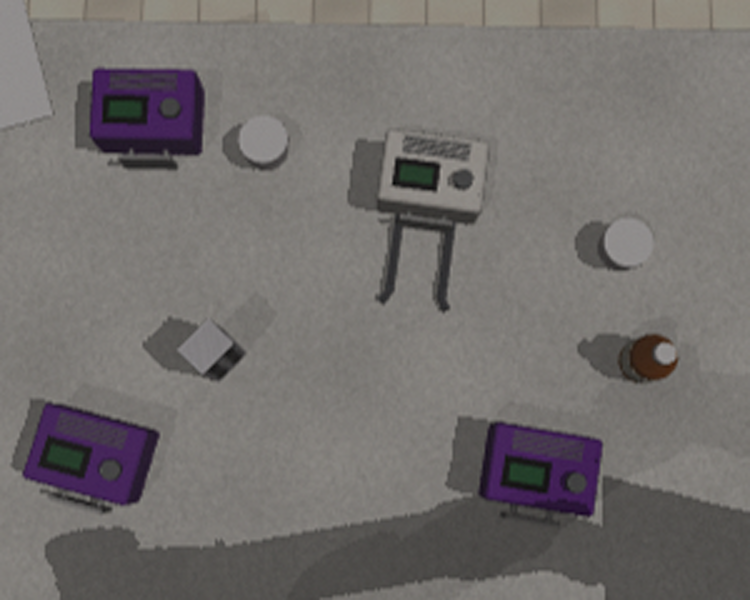

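View pics/scenec.png

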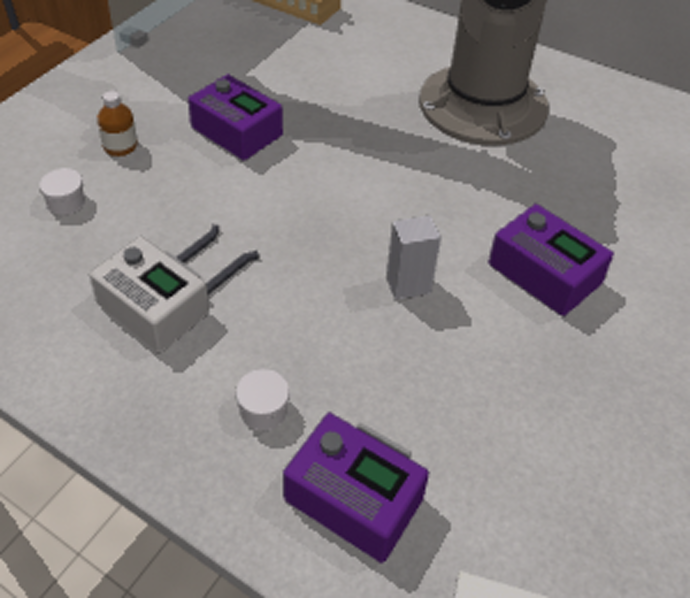

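The top view shows the standing block at crop (206,347), with its wells facing lower right (towards −x, −y). The white heater is at (430,180), with its rail mouth pointing to the robot. The jars are at (263,140) and (627,243), and the bottle is at (652,357). Next I'll rectify close-ups.

```bash
cat >> h.py <<'E'
def rect(p,cx,cy,z,half,s):
    # image: right=-y, down=-x ; s px per m
    n=int(2*half*s); W=[(cx+half,cy+half),(cx+half,cy-half),(cx-half,cy-half),(cx-half,cy+half)]
    src=np.float32([proj(p,[a,b,z]) for a,b in W]); dst=np.float32([[0,0],[n,0],[n,n],[0,n]])
    return cv2.warpPerspective(cv2.cvtColor(p['pixels'],cv2.COLOR_RGB2BGR),cv2.getPerspectiveTransform(src,dst),(n,n),flags=cv2.INTER_CUBIC)
E
python3 - <<'E'
from h import *
p=bot.read_camera('top')
A=rect(p,.465,.10,.12,.07,2857);B=rect(p,.60,-.17,.01,.13,1538)
cv2.imwrite('pics/rect.png',np.hstack([A[:399,:399],B[:399,:399]]))
g=cv2.cvtColor(A,cv2.COLOR_BGR2GRAY)
for th in (140,150,160,170):
    c=max(cv2.findContours((g>th).astype('uint8'),0,2)[0],key=cv2.contourArea)
    r=cv2.minAreaRect(c);(u,v),(w,h),a=r
    print(th,.465+.07-v/2857,.10+.07-u/2857,w/2.857,h/2.857,a)
E
```

```text
Traceback (most recent call last):
ValueError: max() iterable argument is empty
```

View pics/rect.png

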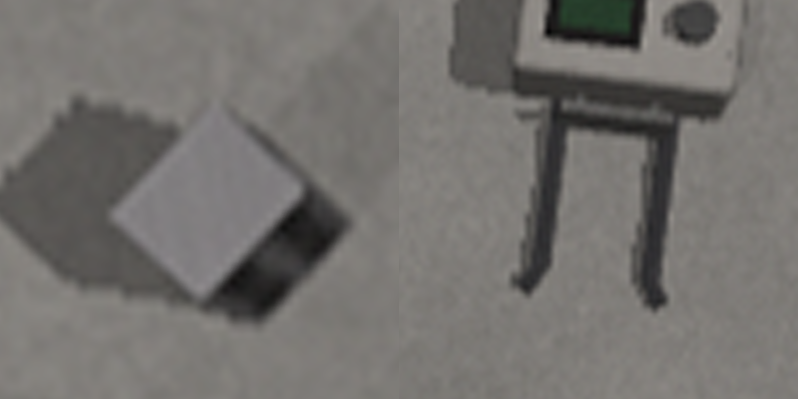

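In the rectified close-ups, the block top's corners are at (219,103), (305,188), (203,300) and (110,212). The wells are on the lower-right face. The right-hand half shows the white heater's rails, with the mouth at about (525,285) and (650,300). Next I'll fit the rails numerically.

```bash
cat >> h.py <<'E'
from scipy.spatial.transform import Rotation as R
def delta(x,y,z,yaw):
    "row values (turn, shift mm) from the measured pose to tool-down pose with tool x at yaw"
    o=bot.get_obs();w,a,b,c=o['tool_rot'];R0=R.from_quat([a,b,c,w])
    Rt=R.from_euler('z',yaw)*R.from_euler('x',np.pi)
    print('now',o['t'],o['eef_pos'],'d:',(R0.inv()*Rt).as_rotvec().round(3),(R0.inv().apply(np.array([x,y,z])-o['eef_pos'])*1000).round(1),'F',o['contact_force'].round(1))
E
python3 - <<'E'
from h import *
p=bot.read_camera('top')
S=2000;B=rect(p,.60,-.17,.01,.13,S);g=cv2.GaussianBlur(cv2.cvtColor(B,cv2.COLOR_BGR2GRAY),(5,5),0)
L=[]
for v in range(170,330,8):
    runs=[];m=g[v]<78;u=np.flatnonzero(np.diff(np.r_[0,m.astype(int),0]))
    for a,b in zip(u[::2],u[1::2]):
        if b-a>10: runs.append((round(.13-.17-a/S,4),round(.13-.17-b/S,4)))
    print(round(.6+.13-v/S,4),runs)
    if len(runs)==2: L.append((.73-v/S,(sum(runs[0])+sum(runs[1]))/4))
delta(.42,-.3,.208,.806)
delta(.43,.061,.208,.806)
E
```

```text
0.645 [(np.float64(-0.136), np.float64(-0.1495)), (np.float64(-0.167), np.float64(-0.2215))]
0.641 [(np.float64(-0.135), np.float64(-0.1485)), (np.float64(-0.2), np.float64(-0.221))]
0.637 [(np.float64(-0.135), np.float64(-0.148)), (np.float64(-0.203), np.float64(-0.2205))]
0.633 [(np.float64(-0.1345), np.float64(-0.148)), (np.float64(-0.2065), np.float64(-0.2205))]
0.629 [(np.float64(-0.1345), np.float64(-0.147)), (np.float64(-0.2035), np.float64(-0.2195))]
0.625 [(np.float64(-0.1315), np.float64(-0.146)), (np.float64(-0.204), np.float64(-0.219))]
0.621 [(np.float64(-0.1315), np.float64(-0.146)), (np.float64(-0.203), np.float64(-0.2185))]
0.617 [(np.float64(-0.131), np.float64(-0.1455)), (np.float64(-0.2035), np.float64(-0.218))]
0.613 [(np.float64(-0.131), np.float64(-0.145)), (np.float64(-0.204), np.float64(-0.2175))]
0.609 [(np.float64(-0.131), np.float64(-0.145)), (np.float64(-0.2035), np.float64(-0.217))]
0.605 [(np.float64(-0.1315), np.float64(-0.144)), (np.float64(-0.203), np.float64(-0.2165))]
0.601 [(np.float64(-0.1305), np.float64(-0.143)), (np.float64(-0.2), np.float64(-0
[... 290 characters left out ...]
np.float64(-0.1285), np.float64(-0.142)), (np.float64(-0.2), np.float64(-0.214))]
0.581 [(np.float64(-0.128), np.float64(-0.141)), (np.float64(-0.2), np.float64(-0.2135))]
0.577 [(np.float64(-0.1275), np.float64(-0.14)), (np.float64(-0.197), np.float64(-0.213))]
0.573 [(np.float64(-0.1265), np.float64(-0.1395)), (np.float64(-0.1975), np.float64(-0.212))]
0.569 [(np.float64(-0.1255), np.float64(-0.139)), (np.float64(-0.198), np.float64(-0.212))]
now 1.4 [ 0.15046671 -0.65804251  0.20809511] d: [ 0.     0.    -0.581] [ 3.426e+02 -2.889e+02  1.000e-01] F [ 0.4 -0.1 -0.4]
now 1.4 [ 0.15046671 -0.65804251  0.20809511] d: [ 0.     0.    -0.581] [ 4.328e+02 -6.386e+02  1.000e-01] F [ 0.4 -0.1 -0.4]
```

Request:
{"method": "jog_arm", "body": {
  "motion": [
    [0,0,-0.15,60,-50,0,30],
    [0,0,-0.3,115,-97,0,30],
    [0,0,-0.45,165,-140,0,30],
    [0,0,-0.581,213,-180,0,30],
    [0,0,-0.581,260,-220,0,30],
    [0,0,-0.581,305,-257,0,30],
    [0,0,-0.581,343,-289,0,30],
    [0,0,-0.581,360,-340,0,30],
    [0,0,-0.581,372,-400,0,30],
    [0,0,-0.581,385,-458,0,30]
  ]
}}

```text
t: 2.65
eef_pos: [0.4237, -0.1236, 0.2084]
tool_rot: [0.0, 0.92, 0.392, 0.0]
contact_force: [0.3, 0.6, 0.2]
gripper_width: 0.356
grasp_force: 0.0
```

```bash
python3 -c "
from h import *
delta(.43,.061,.208,.806)"
```

```text
now 2.65 [ 0.42369172 -0.12363934  0.20836051] d: [ 0.001 -0.     0.   ] [ 137.6 -123.3    0.3] F [0.3 0.6 0.2]
```

Request:
{"method": "jog_arm", "body": {
  "motion": [
    [0,0,0,40,-36,0,30],
    [0,0,0,80,-72,0,30],
    [0,0,0,115,-103,0,30],
    [0,0,0,137.5,-123.5,0,30],
    [0,0,0,137.5,-123.5,40,30],
    [0,0,0,137.5,-123.5,80,30],
    [0,0,0,137.5,-123.5,105,30],
    [0,0,0,137.5,-123.5,105,30]
  ]
}}

```text
t: 3.65
eef_pos: [0.4285, 0.0588, 0.1019]
tool_rot: [-0.001, 0.92, 0.392, -0.002]
contact_force: [-0.3, 0.0, -1.1]
gripper_width: 0.354
grasp_force: 0.0
```

```bash
python3 -c "
from h import *
delta(.43,.061,.103,.806)
p=bot.read_camera('top');A=rect(p,.46,.09,.11,.1,2900);cv2.imwrite('pics/pre.png',A)"
```

```text
now 3.65 [0.42846642 0.05877005 0.10188377] d: [-0.002  0.003  0.   ] [ 2.7 -0.4 -1.1] F [-0.3  0.  -1.1]
```

View pics/pre.png

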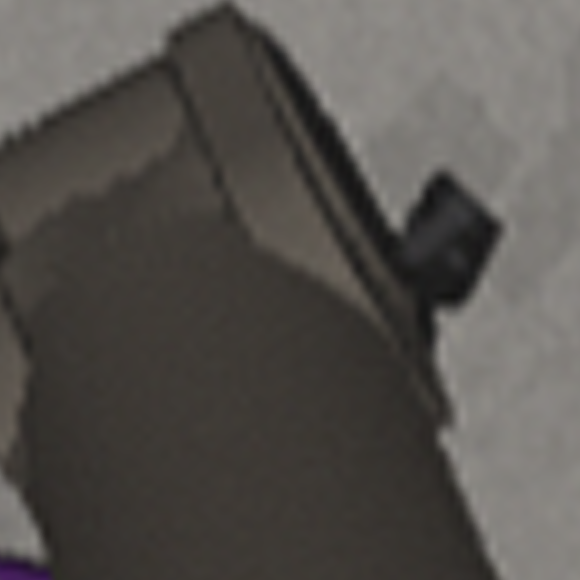

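The arm hides the block in this view, so I'll go on by force.

Request:
{"method": "jog_arm", "body": {
  "motion": [
    [0,0,0,5,0,0,30],
    [0,0,0,10,0,0,30],
    [0,0,0,14,0,0,30],
    [0,0,0,17,0,0,30],
    [0,0,0,20,0,0,30],
    [0,0,0,23,0,0,30],
    [0,0,0,26,0,0,30]
  ]
}}

```text
t: 4.58
eef_pos: [0.448, 0.0778, 0.1031]
tool_rot: [0.0, 0.92, 0.392, -0.0]
contact_force: [0.3, 0.4, -0.8]
gripper_width: 0.351
grasp_force: 0.0
```

```bash
python3 -c "
from h import *
o=bot.get_obs();print(o['contact_force'],o['eef_pos'])
p=bot.read_camera('scene');cv2.imwrite('pics/s1.png',cv2.resize(cv2.cvtColor(p['pixels'],cv2.COLOR_RGB2BGR)[120:280,230:400],(680,600)))"
```

```text
[ 0.27678426  0.35858299 -0.82354007] [0.44795959 0.07783601 0.10306912]
```

View pics/s1.png

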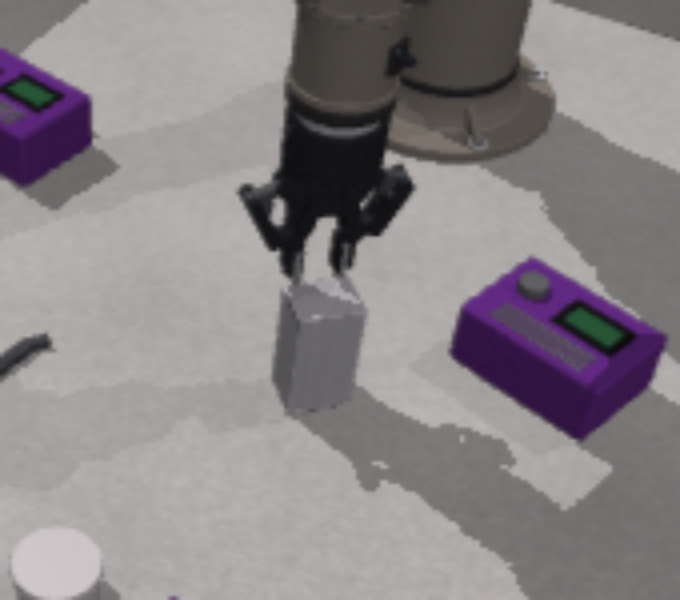

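The fingers are behind the upper end of the well face, centred on it, so I'll continue the gentle push.

Request:
{"method": "jog_arm", "body": {
  "motion": [
    [0,0,0,3,0,0,30],
    [0,0,0,6,0,0,30],
    [0,0,0,9,0,0,30],
    [0,0,0,12,0,0,30],
    [0,0,0,15,0,0,30],
    [0,0,0,18,0,0,30],
    [0,0,0,21,0,0,30]
  ]
}}

```text
t: 5.5
eef_pos: [0.4625, 0.093, 0.1031]
tool_rot: [0.0, 0.92, 0.392, 0.0]
contact_force: [0.1, -0.1, 0.1]
gripper_width: 0.353
grasp_force: 0.0
```

```bash
python3 -c "
from h import *
p=bot.read_camera('scene');cv2.imwrite('pics/s2.png',cv2.resize(cv2.cvtColor(p['pixels'],cv2.COLOR_RGB2BGR)[120:280,230:400],(510,480)))
print(bot.tip_of('block_mid',p))"
```

```text
[{'xy': [310.3, 209.9], 'score': 0.87}]
```

View pics/s2.png

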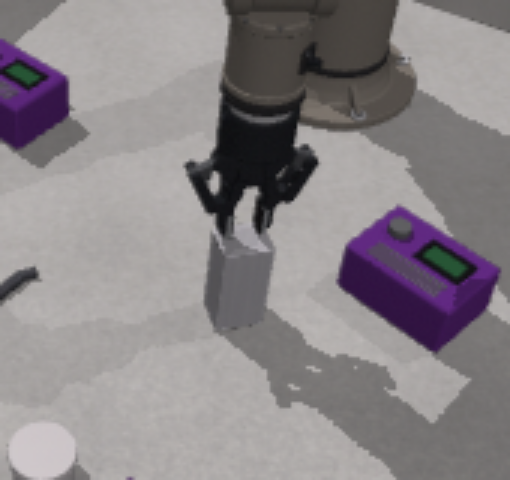

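The block leans towards this camera, so it looks foreshortened, and the force near zero suggests it is close to balance. I'll continue.

Request:
{"method": "jog_arm", "body": {
  "motion": [
    [0,0,0,3,0,0,30],
    [0,0,0,6,0,0,30],
    [0,0,0,8,0,0,30],
    [0,0,0,10,0,0,30],
    [0,0,0,12,0,0,30],
    [0,0,0,14,0,0,30],
    [0,0,0,16,0,0,30],
    [0,0,0,16,0,0,30]
  ]
}}

```text
t: 6.6
eef_pos: [0.4736, 0.1046, 0.1031]
tool_rot: [-0.0, 0.92, 0.392, 0.0]
contact_force: [0.2, -0.3, -0.3]
gripper_width: 0.35
grasp_force: 0.0
```

```bash
python3 -c "
from h import *
p=bot.read_camera('scene');cv2.imwrite('pics/s3.png',cv2.resize(cv2.cvtColor(p['pixels'],cv2.COLOR_RGB2BGR)[120:280,230:400],(510,480)))
for r in bot.tip_of('block_mid',p): print(r,ray(p,r['xy'],.0225))"
```

```text
{'xy': [309.4, 212.7], 'score': 0.64} [0.43790483 0.08852172 0.0225    ]
```

View pics/s3.png

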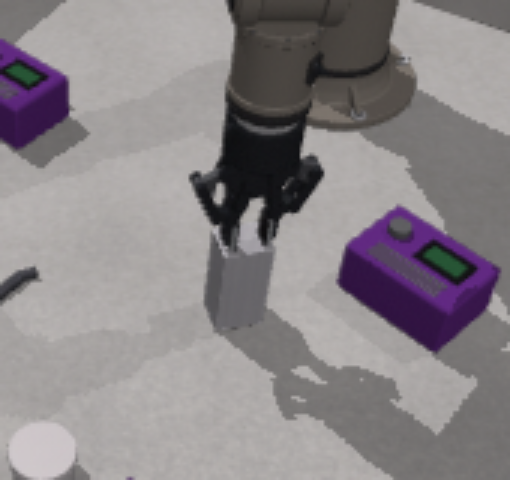

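The block hasn't moved; the fingertips are passing above it. I'll check heights by projection.

```bash
python3 -c "
from h import *
p=bot.read_camera('scene')
for z in (.09,.103,.113,.123,.133): print(z,proj(p,[.4736,.1046,z]))
c=np.array([.4646,.0968]);d=np.array([.69,.723]);n=np.array([-.723,.69])
f=lambda q:((q-[230,120])*3).round(1)
print('px in crop')
for z in (0,.1,.12):
  for a,b in ((1,1),(1,-1),(-1,-1),(-1,1)): print(z,a,b,f(proj(p,[*(c+a*.0225*d+b*.028*n),z])))
im=cv2.cvtColor(p['pixels'],cv2.COLOR_RGB2BGR)[170:250,280:340]
cv2.imwrite('pics/s4.png',cv2.resize(im,(450,600),interpolation=cv2.INTER_CUBIC))
"
```

```text
0.09 [310.65017914 207.49397323]
0.103 [311.06978903 204.71176722]
0.113 [311.3970699  202.54174496]
0.123 [311.72834621 200.34523112]
0.133 [312.06369157 198.1217376 ]
px in crop
0 1 1 [261.4 319.8]
0 1 -1 [213.7 327.9]
0 -1 -1 [202.1 298.2]
0 -1 1 [248.7 290.5]
0.1 1 1 [272.3 259. ]
0.1 1 -1 [221.7 267.2]
0.1 -1 -1 [209.2 237.3]
0.1 -1 1 [258.5 229.5]
0.12 1 1 [274.6 245.9]
0.12 1 -1 [223.5 254.1]
0.12 -1 -1 [210.7 224.3]
0.12 -1 1 [260.6 216.5]
```

View pics/s4.png

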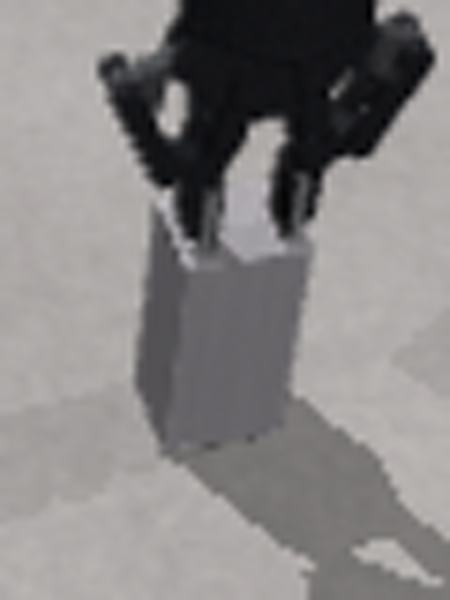

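The fingertips, partly open, stand back about 13 mm and skim the top at about z=0.118. I'll back off, shut the fingers, go lower and push again.

Request:
{"method": "jog_arm", "body": {
  "motion": [
    [0,0,0,0,0,-5,30],
    [0,0,0,-30,0,-5,30],
    [0,0,0,-65,0,-5,30],
    [0,0,0,-66,0,-5,0],
    [0,0,0,-66,0,2,0],
    [0,0,0,-66,0,11,0],
    [0,0,0,-66,0,11,0]
  ]
}}

```text
t: 7.62
eef_pos: [0.4274, 0.0574, 0.0912]
tool_rot: [-0.001, 0.92, 0.393, -0.001]
contact_force: [0.1, -0.3, -0.5]
gripper_width: -0.0
grasp_force: 0.0
```

Request:
{"method": "jog_arm", "body": {
  "motion": [
    [0,0,0,5,0,0,0],
    [0,0,0,10,0,0,0],
    [0,0,0,14,0,0,0],
    [0,0,0,17,0,0,0],
    [0,0,0,20,0,0,0],
    [0,0,0,23,0,0,0],
    [0,0,0,26,0,0,0]
  ]
}}

```text
t: 8.5
eef_pos: [0.4456, 0.0754, 0.092]
tool_rot: [0.0, 0.92, 0.392, -0.0]
contact_force: [-0.7, -1.6, 1.1]
gripper_width: -0.0
grasp_force: 0.6
```

Request:
{"method": "jog_arm", "body": {
  "motion": [
    [0,0,0,3,0,0,0],
    [0,0,0,6,0,0,0],
    [0,0,0,9,0,0,0],
    [0,0,0,12,0,0,0],
    [0,0,0,15,0,0,0],
    [0,0,0,18,0,0,0],
    [0,0,0,21,0,0,0]
  ]
}}

```text
t: 9.38
eef_pos: [0.4605, 0.0909, 0.0921]
tool_rot: [-0.0, 0.92, 0.392, 0.0]
contact_force: [-0.8, -0.7, -0.3]
gripper_width: -0.002
grasp_force: 0.3
```

Request:
{"method": "jog_arm", "body": {
  "motion": [
    [0,0,0,3,0,0,0],
    [0,0,0,5,0,0,0],
    [0,0,0,7,0,0,0],
    [0,0,0,9,0,0,0],
    [0,0,0,11,0,0,0],
    [0,0,0,13,0,0,0],
    [0,0,0,13,0,0,0],
    [0,0,0,13,0,0,0]
  ]
}}

```text
t: 10.38
eef_pos: [0.4693, 0.1001, 0.0921]
tool_rot: [0.0, 0.92, 0.392, -0.0]
contact_force: [-0.2, -0.7, 0.2]
gripper_width: -0.002
grasp_force: 0.0
```

```bash
python3 -c "
from h import *
p=bot.read_camera('scene');cv2.imwrite('pics/s5.png',cv2.resize(cv2.cvtColor(p['pixels'],cv2.COLOR_RGB2BGR)[120:280,230:400],(510,480)))
for r in bot.tip_of('block_mid',p): print(r,ray(p,r['xy'],.0225))"
```

```text
{'xy': [314.4, 216.6], 'score': 0.84} [0.4441509 0.1109557 0.0225   ]
```

View pics/s5.png

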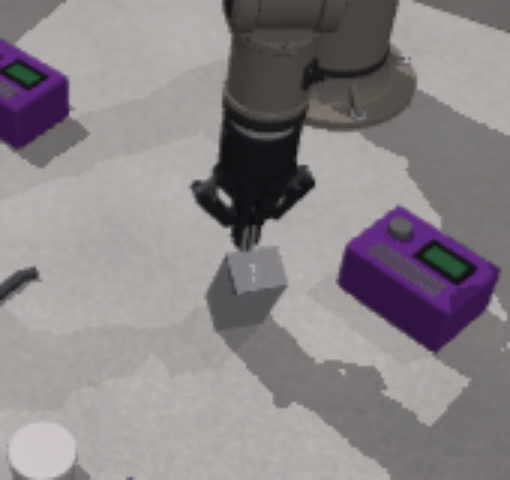

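The block is now clearly leaning away from the fingers, its top at crop (255,268). I'll keep pushing past balance.

Request:
{"method": "jog_arm", "body": {
  "motion": [
    [0,0,0,3,0,0,0],
    [0,0,0,5,0,0,0],
    [0,0,0,7,0,0,0],
    [0,0,0,9,0,0,0],
    [0,0,0,11,0,0,0],
    [0,0,0,13,0,0,0],
    [0,0,0,15,0,0,0],
    [0,0,0,15,0,0,0],
    [0,0,0,15,0,0,0],
    [0,0,0,15,0,0,0]
  ]
}}

```text
t: 11.72
eef_pos: [0.4797, 0.1108, 0.0921]
tool_rot: [0.0, 0.92, 0.392, -0.0]
contact_force: [0.2, 0.9, -0.4]
gripper_width: -0.002
grasp_force: 0.0
```

```bash
python3 -c "
from h import *
for c in ('scene','top'):
  p=bot.read_camera(c);save(p,c+'6.png')
  for r in bot.tip_of('block_mid',p): print(c,r,ray(p,r['xy'],.0225))"
```

```text
scene {'xy': [316.1, 240.4], 'score': 0.76} [0.53110882 0.16272104 0.0225    ]
scene {'xy': [211.1, 222.8], 'score': 0.38} [ 0.66189584 -0.16099464  0.0225    ]
scene {'xy': [209.9, 219.0], 'score': 0.3} [ 0.65110881 -0.17500912  0.0225    ]
top {'xy': [282.2, 150.6], 'score': 0.26} [ 0.64334526 -0.188736    0.0225    ]
```

It has fallen about where predicted. I'll clear the hand out of the top view to measure it.

Request:
{"method": "jog_arm", "body": {
  "motion": [
    [0,0,0,-5,0,-50,60],
    [0,0,0,-10,0,-100,85],
    [0,0,0,-35,50,-100,85],
    [0,0,0,-60,100,-100,85],
    [0,0,0,-80,150,-100,85],
    [0,0,0,-100,200,-100,85]
  ]
}}

```text
t: 12.68
eef_pos: [0.5552, -0.1015, 0.1923]
tool_rot: [0.0, 0.92, 0.392, 0.0]
contact_force: [0.6, 0.6, -0.1]
gripper_width: 0.992
grasp_force: 0.0
```

Run:
```python
from h import *
p=bot.read_camera('top');print(bot.tip_of('block_mid',p)[:1])
S=2000;x0,y0,h=.53,.16,.13
A=rect(p,x0,y0,.045,h,S);cv2.imwrite('pics/lie.png',A)
hsv=cv2.cvtColor(A,cv2.COLOR_BGR2HSV);g=cv2.cvtColor(A,cv2.COLOR_BGR2GRAY)
c=np.array([.531,.163])
d=np.array([.69,.723]);n=np.array([.723,-.69])
px=lambda q:(int((y0+h-q[1])*S),int((x0+h-q[0])*S))
# profiles along & across the block centre
for nm,u,w,off,R_ in (('along',d,n,(-.022,.022),.085),('across',n,d,(-.05,-.03,.0,.03,.05),.05)):
  for o in off:
    print(nm,o,[int(A[px(c+u*t+w*o)[::-1]].mean()) for t in np.arange(-R_,R_,.004)])
print(A[20,20],bot.get_obs()['eef_pos'])
```

```text
[{'xy': [176.9, 183.7], 'score': 0.69}]
along -0.022 [136, 141, 129, 72, 59, 138, 137, 99, 34, 26, 46, 126, 109, 53, 31, 26, 102, 139, 87, 34, 29, 25, 130, 119, 52, 28, 31, 97, 101, 55, 25, 24, 33, 93, 99, 94, 93, 93, 93, 95, 96, 97, 98]
along 0.022 [136, 142, 130, 70, 62, 137, 149, 153, 141, 141, 145, 147, 138, 140, 130, 130, 134, 142, 138, 140, 129, 137, 139, 136, 136, 132, 127, 125, 93, 87, 89, 91, 94, 97, 94, 92, 92, 90, 92, 93, 91, 93, 93]
across -0.05 [136, 142, 118, 89, 82, 121, 106, 20, 30, 30, 34, 124, 143, 86, 17, 32, 28, 61, 139, 103, 130, 130, 127, 123, 118]
across -0.03 [139, 139, 120, 92, 87, 122, 104, 34, 27, 24, 48, 128, 141, 82, 20, 28, 27, 51, 130, 114, 107, 77, 82, 80, 83]
across 0.0 [137, 142, 110, 89, 92, 127, 141, 55, 30, 45, 86, 132, 137, 132, 32, 35, 60, 118, 138, 89, 84, 82, 82, 83, 84]
across 0.03 [115, 147, 119, 90, 87, 90, 88, 65, 49, 66, 98, 141, 142, 129, 97, 83, 66, 101, 86, 83, 82, 84, 85, 85, 87]
across 0.05 [93, 95, 93, 95, 89, 88, 102, 100, 94, 96, 96, 96, 97, 97, 106, 90, 93, 95, 97, 90, 95, 92, 91, 90, 91]
[90 93 95] [ 0.55588034 -0.10712787  0.19159771]
```

View pics/lie.png

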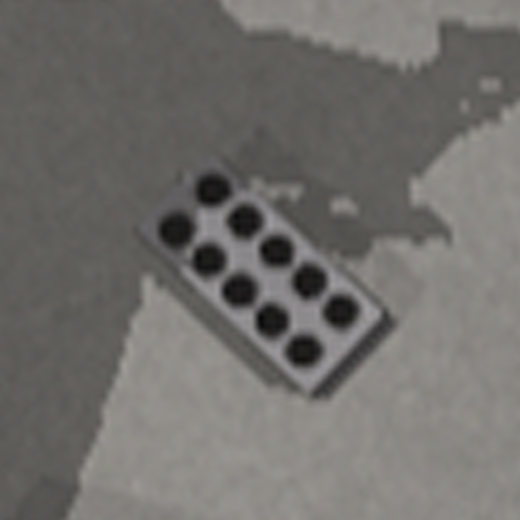

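Picture: the block lies wells up, centre at (258,270), so mid is at (0.525, 0.161) with yaw 0.807. That leaves no more picture views, so from here I work by numbers. I'll go above the block and grasp across its width.

```bash
python3 -c "
from h import *
delta(.518,.154,.12,.807)"
```

```text
now 12.775 [ 0.55588034 -0.10712787  0.19159771] d: [ 0.002  0.002 -0.011] [ 160.3 -209.8   70.9] F [ 0.1  0.3 -0.2]
```

Request:
{"method": "jog_arm", "body": {
  "motion": [
    [0,0,0,35,-46,0,85],
    [0,0,0,70,-92,0,85],
    [0,0,0,105,-138,10,85],
    [0,0,0,135,-175,30,85],
    [0,0,0,160,-210,70,85],
    [0,0,0,160,-210,70,85],
    [0,0,0,160,-210,70,85]
  ]
}}

```text
t: 13.65
eef_pos: [0.5141, 0.1608, 0.1222]
tool_rot: [0.0, 0.92, 0.392, -0.0]
contact_force: [0.2, -0.5, -0.7]
gripper_width: 0.996
grasp_force: 0.0
```

```bash
python3 -c "
from h import *
delta(.518,.154,.013,.807)"
```

```text
now 13.65 [0.51410787 0.16077852 0.12222609] d: [ 0.     0.    -0.001] [ -2.1   7.5 109.2] F [ 0.2 -0.5 -0.7]
```

Request:
{"method": "jog_arm", "body": {
  "motion": [
    [0,0,0,-2,7.5,20,85],
    [0,0,0,-2,7.5,45,85],
    [0,0,0,-2,7.5,65,85],
    [0,0,0,-2,7.5,80,85],
    [0,0,0,-2,7.5,92,85],
    [0,0,0,-2,7.5,102,85],
    [0,0,0,-2,7.5,109,85],
    [0,0,0,-2,7.5,109,85]
  ]
}}

```text
t: 14.65
eef_pos: [0.5179, 0.1545, 0.0128]
tool_rot: [-0.0, 0.92, 0.392, -0.0]
contact_force: [-0.5, -0.2, -0.3]
gripper_width: 0.994
grasp_force: 0.0
```

Request:
{"method": "jog_arm", "body": {
  "motion": [
    [0,0,0,0,0,0,72],
    [0,0,0,0,0,0,64],
    [0,0,0,0,0,0,58],
    [0,0,0,0,0,0,50],
    [0,0,0,0,0,0,50],
    [0,0,0,0,0,0,50]
  ],
  "grip_force": 40
}}

```text
t: 15.4
eef_pos: [0.5184, 0.1545, 0.0138]
tool_rot: [0.0, 0.92, 0.392, 0.0]
contact_force: [-0.6, -0.8, 5.2]
gripper_width: 0.639
grasp_force: 41.3
```

```bash
python3 -c "
from h import *
# target: block mid at heater x=-185; grip is 10 mm behind mid
delta(.4516,-.154,.013,-.128)"
```

```text
now 15.4 [0.51842084 0.15445352 0.01379068] d: [ 0.    -0.001  0.934] [-268.8  165.4    0.8] F [-0.6 -0.8  5.2]
```

Gripped: the opening is about 55 mm and it bears lightly on the bench. I'll drag it slowly along the bench, with a slight downward bias, to the front of the mouth while turning it.

Request:
{"method": "jog_arm", "body": {
  "motion": [
    [0,0,0.02,-7,4,1,50],
    [0,0,0.06,-20,12,1,50],
    [0,0,0.11,-33,20,1,50],
    [0,0,0.16,-46,28,1,50],
    [0,0,0.21,-60,37,1,50],
    [0,0,0.26,-74,45,1,50],
    [0,0,0.31,-88,54,1,50],
    [0,0,0.36,-102,63,1,50],
    [0,0,0.41,-116,71,1,50],
    [0,0,0.46,-130,80,1,50]
  ]
}}

```text
t: 16.65
eef_pos: [0.4889, 0.0079, 0.0138]
tool_rot: [-0.001, 0.985, 0.172, 0.003]
contact_force: [3.0, 5.4, 6.7]
gripper_width: 0.631
grasp_force: 42.9
```

```bash
python3 -c "
from h import *
delta(.4516,-.154,.013,-.128);print(bot.get_obs()['grasp_force'])"
```

```text
now 16.65 [0.48887637 0.00791555 0.01375155] d: [-0.003 -0.007  0.475] [-90.1 139.6  -0. ] F [3.  5.4 6.7]
42.90607988834381
```

Request:
{"method": "jog_arm", "body": {
  "motion": [
    [0,0,0.04,-8,12,0,50],
    [0,0,0.09,-17,26,0,50],
    [0,0,0.14,-26,40,0,50],
    [0,0,0.19,-35,55,0,50],
    [0,0,0.24,-45,70,0,50],
    [0,0,0.29,-55,85,0,50],
    [0,0,0.34,-64,100,0,50],
    [0,0,0.39,-73,114,0,50],
    [0,0,0.44,-82,127,0,50],
    [0,0,0.47,-90,139,0,50]
  ]
}}

```text
t: 17.9
eef_pos: [0.4518, -0.1541, 0.0138]
tool_rot: [-0.001, 0.998, -0.061, 0.003]
contact_force: [3.5, 8.1, 10.4]
gripper_width: 0.635
grasp_force: 43.2
```

Request:
{"method": "jog_arm", "body": {
  "motion": [
    [0,0,0,0,0,0,50],
    [0,0,0,0,0,0,50]
  ]
}}

```text
t: 18.15
eef_pos: [0.4512, -0.1562, 0.0137]
tool_rot: [0.0, 0.998, -0.062, 0.003]
contact_force: [0.5, -0.2, 10.4]
gripper_width: 0.635
grasp_force: 43.2
```

```bash
python3 -c "
from h import *
delta(.4516,-.154,.013,-.128)
for c in ('top','scene'):
  p=bot.read_camera(c);save(p,c+'7.png')
  for r in bot.tip_of('block_mid',p)[:2]: print(c,r,ray(p,r['xy'],.0225))"
```

```text
now 18.15 [ 0.45115856 -0.15623434  0.01373353] d: [ 0.    -0.006  0.003] [ 0.2 -2.3  0.7] F [ 0.5 -0.2 10.4]
scene {'xy': [247.8, 189.2], 'score': 0.64} [ 0.46164739 -0.15217315  0.0225    ]
```

The scene camera agrees with the arm: block mid is at (0.462, −0.152). I'll correct 2 mm sideways, ease the down bias, and enter the mouth.

Request:
{"method": "jog_arm", "body": {
  "motion": [
    [0,0,0.003,2,-2,-0.6,50],
    [0,0,0.003,7,-2,-0.6,50],
    [0,0,0.003,12,-2,-0.6,50],
    [0,0,0.003,17,-2,-0.6,50],
    [0,0,0.003,22,-2,-0.6,50],
    [0,0,0.003,27,-2,-0.6,50],
    [0,0,0.003,32,-2,-0.6,50],
    [0,0,0.003,37,-2,-0.6,50],
    [0,0,0.003,41,-2,-0.6,50]
  ]
}}

```text
t: 19.48
eef_pos: [0.4838, -0.1594, 0.0134]
tool_rot: [0.001, 0.998, -0.064, -0.005]
contact_force: [-16.7, 2.2, 28.0]
gripper_width: 0.633
grasp_force: 46.1
```

```bash
cat >> h.py <<'E'
def hf():
    o=bot.get_obs();a=-.128;M=np.array([[np.cos(a),np.sin(a)],[-np.sin(a),np.cos(a)]])
    print('t',o['t'],'heater-frame tcp mm',(M@(o['eef_pos'][:2]-[.645,-.179])*1000).round(1),'z',o['eef_pos'][2].round(4),'F',(M@o['contact_force'][:2]).round(1),o['contact_force'][2].round(1),'T',o['torque'].round(2),'yaw',2*np.arctan2(o['tool_rot'][2],o['tool_rot'][1]))
E
python3 -c "
from h import *
hf()
p=bot.read_camera('scene')
for r in bot.tip_of('block_mid',p)[:2]: print(r,ray(p,r['xy'],.0225))"
```

```text
t 19.475 heater-frame tcp mm [-162.4   -1.1] z 0.0134 F [-16.8   0. ] 28.0 T [-0.07  3.77 -0.18] yaw -0.12850743461258912
{'xy': [240.6, 194.6], 'score': 0.61} [ 0.49893456 -0.15757578  0.0225    ]
```

The vertical force grew to 28 N, which looks like the block wedging onto the bench. I'll ease up slightly and read again.

Request:
{"method": "jog_arm", "body": {
  "motion": [
    [0,0,0,-1,0,-0.5,50],
    [0,0,0,-3,0,-1,50],
    [0,0,0,-3,0,-1,50]
  ]
}}

```text
t: 19.95
eef_pos: [0.4851, -0.1592, 0.0137]
tool_rot: [0.0, 0.998, -0.064, -0.001]
contact_force: [-4.7, -2.0, 4.8]
gripper_width: 0.637
grasp_force: 43.8
```

```bash
python3 -c "
from h import *
hf()
p=bot.read_camera('scene');q=bot.read_camera('top')
for pp in (p,q):
  for r in bot.tip_of('block_mid',pp)[:2]: print(r,ray(pp,r['xy'],.0225))"
```

```text
t 19.95 heater-frame tcp mm [-161.2   -0.8] z 0.0137 F [-4.5 -2.6] 4.8 T [-0.74  1.02 -0.12] yaw -0.12780086243827524
{'xy': [242.7, 194.2], 'score': 0.59} [ 0.49304901 -0.15251179  0.0225    ]
```

Request:
{"method": "jog_arm", "body": {
  "motion": [
    [0,0,0,3,0,0,50],
    [0,0,0,6,0,0,50],
    [0,0,0,9,0,0,50],
    [0,0,0,12,0,0,50],
    [0,0,0,15,0,0,50]
  ]
}}

```text
t: 20.78
eef_pos: [0.4986, -0.1607, 0.0136]
tool_rot: [0.0, 0.998, -0.064, -0.002]
contact_force: [-8.9, 0.2, 9.8]
gripper_width: 0.638
grasp_force: 44.3
```

```bash
python3 -c "
from h import *
hf()"
```

```text
t 20.775 heater-frame tcp mm [-147.5   -0.5] z 0.0136 F [-8.8 -0.9] 9.8 T [-0.55  2.04 -0.2 ] yaw -0.1280370669515071
```

It's sliding cleanly: the force is pure bench drag and there is almost no side load. I'll continue.

Request:
{"method": "jog_arm", "body": {
  "motion": [
    [0,0,0,4,0,-0.3,50],
    [0,0,0,8,0,-0.3,50],
    [0,0,0,12,0,-0.3,50],
    [0,0,0,16,0,-0.3,50],
    [0,0,0,20,0,-0.3,50],
    [0,0,0,24,0,-0.3,50],
    [0,0,0,28,0,-0.3,50],
    [0,0,0,32,0,-0.3,50]
  ]
}}

```text
t: 21.78
eef_pos: [0.5312, -0.1645, 0.0137]
tool_rot: [-0.0, 0.998, -0.064, -0.002]
contact_force: [-7.9, -0.1, 6.0]
gripper_width: 0.633
grasp_force: 43.9
```

```bash
python3 -c "
from h import *
hf()"
```

```text
t 21.775 heater-frame tcp mm [-1.148e+02 -1.000e-01] z 0.0137 F [-7.8 -1.1] 6.0 T [-0.34  1.52 -0.12] yaw -0.1275193180661246
```

Request:
{"method": "jog_arm", "body": {
  "motion": [
    [0,0,0,4,0,0,50],
    [0,0,0,8,0,0,50],
    [0,0,0,12,0,0,50],
    [0,0,0,16,0,0,50],
    [0,0,0,20,0,0,50],
    [0,0,0,24,0,0,50],
    [0,0,0,28,0,0,50],
    [0,0,0,32,0,0,50]
  ]
}}

```text
t: 22.78
eef_pos: [0.563, -0.1685, 0.0137]
tool_rot: [-0.0, 0.998, -0.064, -0.002]
contact_force: [-7.1, -0.3, 5.5]
gripper_width: 0.636
grasp_force: 43.9
```

```bash
python3 -c "
from h import *
hf()"
```

```text
t 22.775 heater-frame tcp mm [-82.7  -0. ] z 0.0137 F [-7.  -1.2] 5.5 T [-0.32  1.46 -0.15] yaw -0.12755299514123772
```

Now I'll feel for the plate at 1 mm per row.

Request:
{"method": "jog_arm", "body": {
  "motion": [
    [0,0,0,1,0,0,50],
    [0,0,0,2,0,0,50],
    [0,0,0,3,0,0,50],
    [0,0,0,4,0,0,50],
    [0,0,0,5,0,0,50],
    [0,0,0,6,0,0,50],
    [0,0,0,7,0,0,50]
  ]
}}

```text
t: 23.65
eef_pos: [0.5699, -0.1694, 0.0137]
tool_rot: [-0.0, 0.998, -0.064, -0.002]
contact_force: [-7.3, -0.4, 6.2]
gripper_width: 0.633
grasp_force: 43.9
```

Request:
{"method": "jog_arm", "body": {
  "motion": [
    [0,0,0,1,0,0,50],
    [0,0,0,2,0,0,50]
  ]
}}

```text
t: 23.9
eef_pos: [0.5719, -0.1696, 0.0137]
tool_rot: [-0.0, 0.998, -0.064, -0.002]
contact_force: [-5.8, -0.3, 5.7]
gripper_width: 0.638
grasp_force: 43.9
```

Request:
{"method": "jog_arm", "body": {
  "motion": [
    [0,0,0,1,0,0,50],
    [0,0,0,2,0,0,50],
    [0,0,0,3,0,0,50]
  ]
}}

```text
t: 24.28
eef_pos: [0.5749, -0.17, 0.0137]
tool_rot: [-0.0, 0.998, -0.064, -0.002]
contact_force: [-6.7, 0.3, 6.0]
gripper_width: 0.637
grasp_force: 43.9
```

Request:
{"method": "jog_arm", "body": {
  "motion": [
    [0,0,0,1,0,0,50],
    [0,0,0,2,0,0,50]
  ]
}}

```text
t: 24.52
eef_pos: [0.5769, -0.1702, 0.0137]
tool_rot: [-0.0, 0.998, -0.064, -0.002]
contact_force: [-6.3, 0.7, 6.5]
gripper_width: 0.638
grasp_force: 43.9
```

Request:
{"method": "jog_arm", "body": {
  "motion": [
    [0,0,0,1,0,0,50],
    [0,0,0,2,0,0,50]
  ]
}}

```text
t: 24.78
eef_pos: [0.5775, -0.1703, 0.0137]
tool_rot: [-0.0, 0.998, -0.064, -0.003]
contact_force: [-11.8, 2.8, 10.3]
gripper_width: 0.632
grasp_force: 44.5
```

Contact with the plate. I'll press up in small steps.

Request:
{"method": "jog_arm", "body": {
  "motion": [
    [0,0,0,0.5,0,0,50],
    [0,0,0,1,0,0,50],
    [0,0,0,1,0,0,50]
  ]
}}

```text
t: 25.15
eef_pos: [0.5775, -0.1702, 0.0136]
tool_rot: [-0.0, 0.998, -0.064, -0.004]
contact_force: [-14.1, 0.9, 12.4]
gripper_width: 0.636
grasp_force: 44.6
```

```bash
python3 -c "
from h import *
hf()"
```

```text
t 25.15 heater-frame tcp mm [-68.1   0.1] z 0.0136 F [-14.1  -0.9] 12.4 T [-0.06  2.8  -0.24] yaw -0.12759643173218166
```

The tool is at heater x = −68, so block mid is about −58, within the range given. I'll unload, release, and go round behind for a final centred push on the end.

Request:
{"method": "jog_arm", "body": {
  "motion": [
    [0,0,0,-1,0,-0.3,50],
    [0,0,0,-1,0,-0.3,60],
    [0,0,0,-1,0,-0.3,72],
    [0,0,0,-1,0,-0.3,85],
    [0,0,0,-1,0,-0.3,85],
    [0,0,0,-1,0,-20,85],
    [0,0,0,-1,0,-60,85],
    [0,0,0,-1,0,-75,85]
  ]
}}

```text
t: 26.15
eef_pos: [0.5823, -0.1711, 0.0926]
tool_rot: [0.0, 0.998, -0.064, 0.002]
contact_force: [0.8, -0.5, -0.4]
gripper_width: 0.993
grasp_force: 0.0
```

```bash
python3 -c "
from h import *
hf()
M=lambda x,y:np.array([.645,-.179])+np.array([np.cos(-.128)*x-np.sin(-.128)*y,np.sin(-.128)*x+np.cos(-.128)*y])
x,y=M(-.155,0);delta(x,y,.018,-.128)"
```

```text
t 26.15 heater-frame tcp mm [-63.2  -0.1] z 0.0926 F [ 0.8 -0.3] -0.4 T [-0.    0.02 -0.02] yaw -0.12732198491279326
now 26.15 [ 0.58234461 -0.1710728   0.09260051] d: [ 0.    -0.005  0.001] [-92.2  -0.2  74.1] F [ 0.8 -0.5 -0.4]
```

Request:
{"method": "jog_arm", "body": {
  "motion": [
    [0,0,0,-30,0,0,60],
    [0,0,0,-65,0,0,30],
    [0,0,0,-92,0,5,0],
    [0,0,0,-92,0,30,0],
    [0,0,0,-92,0,55,0],
    [0,0,0,-92,0,68,0],
    [0,0,0,-92,0,72,0],
    [0,0,0,-92,0,72,0]
  ]
}}

```text
t: 27.15
eef_pos: [0.4895, -0.1591, 0.0173]
tool_rot: [0.0, 0.998, -0.064, 0.0]
contact_force: [0.4, 0.3, 0.7]
gripper_width: -0.004
grasp_force: 0.0
```

Run:
```python
from h import *
hf()
p=bot.read_camera('top')
for r in bot.tip_of('block_mid',p)[:1]: print(r,ray(p,r['xy'],.0225))
# well centroids in heater frame
S=3000;B=rect(p,.585,-.17,.045,.08,S);g=cv2.cvtColor(B,cv2.COLOR_BGR2GRAY)
n,l,st,ce=cv2.connectedComponentsWithStats((cv2.GaussianBlur(g,(5,5),0)<65).astype('uint8'))
a=-.128;M=np.array([[np.cos(a),np.sin(a)],[-np.sin(a),np.cos(a)]])
for i in range(1,n):
    if st[i,4]>300: print(st[i,4],(M@(np.array([.665-ce[i,1]/S,-.09-ce[i,0]/S])-[.645,-.179])*1000).round(1))
```

```text
t 27.15 heater-frame tcp mm [-1.568e+02 -1.000e-01] z 0.0173 F [0.3 0.3] 0.7 T [-0.   -0.01 -0.01] yaw -0.1270950877304019
{'xy': [279.3, 165.0], 'score': 0.71} [ 0.59291477 -0.17901204  0.0225    ]
118798 [-77.5 -10.1]
1736 [-16.1  15. ]
1734 [-15.7 -12. ]
```

The front wells sit square, at (−16, 15) and (−16, −12) mm in the heater frame, so mid ≈ −58 mm. Now the push from behind.

Request:
{"method": "jog_arm", "body": {
  "motion": [
    [0,0,0,5,0,0,0],
    [0,0,0,10,0,0,0],
    [0,0,0,15,0,0,0],
    [0,0,0,19,0,0,0],
    [0,0,0,22,0,0,0],
    [0,0,0,24,0,0,0]
  ]
}}

```text
t: 28.0
eef_pos: [0.513, -0.1621, 0.0169]
tool_rot: [-0.0, 0.998, -0.064, -0.0]
contact_force: [0.2, -0.1, 0.5]
gripper_width: -0.003
grasp_force: 0.0
```

Request:
{"method": "jog_arm", "body": {
  "motion": [
    [0,0,0,1,0,0,0],
    [0,0,0,2,0,0,0],
    [0,0,0,3,0,0,0]
  ]
}}

```text
t: 28.38
eef_pos: [0.5153, -0.1624, 0.0169]
tool_rot: [-0.0, 0.998, -0.064, -0.001]
contact_force: [-2.1, 0.3, 1.0]
gripper_width: 0.0
grasp_force: 1.1
```

Request:
{"method": "jog_arm", "body": {
  "motion": [
    [0,0,0,1,0,0,0],
    [0,0,0,2,0,0,0]
  ]
}}

```text
t: 28.62
eef_pos: [0.5155, -0.1625, 0.0166]
tool_rot: [-0.0, 0.998, -0.064, -0.002]
contact_force: [-7.4, 1.8, 5.4]
gripper_width: 0.002
grasp_force: 3.9
```

Request:
{"method": "jog_arm", "body": {
  "motion": [
    [0,0,0,0.7,0,0,0],
    [0,0,0,1.4,0,0,0],
    [0,0,0,2,0,0,0],
    [0,0,0,2,0,0,0],
    [0,0,0,2,0,0,0]
  ]
}}

```text
t: 29.25
eef_pos: [0.5154, -0.1625, 0.0162]
tool_rot: [-0.0, 0.998, -0.064, -0.004]
contact_force: [-11.4, 2.7, 7.8]
gripper_width: -0.006
grasp_force: 5.5
```

```bash
python3 -c "
from h import *
hf()"
```

```text
t 29.25 heater-frame tcp mm [-130.6   -0.2] z 0.0162 F [-11.7   1.2] 7.8 T [0.44 2.3  0.07] yaw -0.1274477448767695
```

Request:
{"method": "jog_arm", "body": {
  "motion": [
    [0,0,0,0.4,0,0,0],
    [0,0,0,0.8,0,0,0],
    [0,0,0,0.8,0,0,0],
    [0,0,0,0.8,0,0,0]
  ]
}}

```text
t: 29.75
eef_pos: [0.5154, -0.1625, 0.0161]
tool_rot: [-0.0, 0.998, -0.064, -0.005]
contact_force: [-12.2, 2.1, 8.8]
gripper_width: 0.003
grasp_force: 6.4
```

Request:
{"method": "jog_arm", "body": {
  "motion": [
    [0,0,0,-2,0,0,0],
    [0,0,0,-5,0,0,0],
    [0,0,0,-10,0,0,0],
    [0,0,0,-30,0,-5,0],
    [0,0,0,-40,0,-40,0],
    [0,0,0,-40,0,-90,0],
    [0,0,0,-40,0,-100,0]
  ]
}}

```text
t: 30.62
eef_pos: [0.4837, -0.1586, 0.1205]
tool_rot: [0.001, 0.998, -0.064, 0.004]
contact_force: [0.3, 0.1, 0.2]
gripper_width: -0.003
grasp_force: 0.0
```

Run:
```python
from h import *
hf()
p=bot.read_camera('top')
for t,z in (('block_mid',.0225),('jar_a',0),('bottle',0)):
    for r in bot.tip_of(t,p)[:2]: print(t,round(r['score'],2),ray(p,r['xy'],z).round(3))
S=3000;B=rect(p,.585,-.17,.045,.08,S);g=cv2.GaussianBlur(cv2.cvtColor(B,cv2.COLOR_BGR2GRAY),(5,5),0)
n,l,st,ce=cv2.connectedComponentsWithStats((g<65).astype('uint8'))
a=-.128;M=np.array([[np.cos(a),np.sin(a)],[-np.sin(a),np.cos(a)]])
for i in range(1,n):
    if st[i,4]>300: print(st[i,4],(M@(np.array([.665-ce[i,1]/S,-.09-ce[i,0]/S])-[.645,-.179])*1000).round(1))
```

```text
t 30.625 heater-frame tcp mm [-162.6   -0.4] z 0.1205 F [0.3 0.1] 0.2 T [-0.02 -0.06 -0.03] yaw -0.12739659175689821
jar_a 0.77 [ 0.621 -0.442  0.   ]
jar_a 0.7 [0.752 0.045 0.   ]
bottle 0.57 [ 0.473 -0.476  0.   ]
70173 [-66.5   4.4]
441 [-61.7 -33.3]
329 [-105.   -75.6]
1388 [-120.2  -82.1]
```

I'll clear the hand fully and verify squareness.

Request:
{"method": "jog_arm", "body": {
  "motion": [
    [0,0,0,0,-40,-20,0],
    [0,0,0,0,-100,-40,0],
    [0,0,0,0,-160,-40,0],
    [0,0,0,0,-220,-40,0],
    [0,0,0,0,-240,-40,0],
    [0,0,0,0,-240,-40,0]
  ]
}}

```text
t: 31.58
eef_pos: [0.5106, 0.0818, 0.1555]
tool_rot: [-0.0, 0.998, -0.062, -0.001]
contact_force: [-0.6, 0.2, 0.1]
gripper_width: -0.001
grasp_force: 0.0
```

Run:
```python
from h import *
p=bot.read_camera('top');save(p,'end.png')
S=3000;B=rect(p,.585,-.17,.045,.08,S);g=cv2.GaussianBlur(cv2.cvtColor(B,cv2.COLOR_BGR2GRAY),(5,5),0)
a=-.128;M=np.array([[np.cos(a),np.sin(a)],[-np.sin(a),np.cos(a)]])
for th in (50,60):
  n,l,st,ce=cv2.connectedComponentsWithStats((g<th).astype('uint8'))
  P=np.array([M@(np.array([.665-ce[i,1]/S,-.09-ce[i,0]/S])-[.645,-.179])*1000 for i in range(1,n) if 600<st[i,4]<3500])
  print(th,P.round(1).tolist())
for r in bot.tip_of('block_mid',p)[:1]: print(r,M@(ray(p,r['xy'],.0225)[:2]-[.645,-.179]))
```

```text
50 [[-10.6, -32.0], [-16.1, 15.1], [-15.7, -11.9], [-69.9, -32.6], [-38.0, 15.0], [-37.6, -12.0], [-60.3, 14.7], [-59.8, -12.3], [-81.9, 14.3], [-81.6, -12.6], [-104.1, 13.8], [-103.5, -13.3]]
60 [[-16.1, 15.1], [-15.6, -11.9], [-38.0, 14.9], [-37.7, -12.0], [-60.2, 14.7], [-59.7, -12.4], [-82.0, 14.2], [-81.6, -12.6], [-104.1, 13.7], [-103.5, -13.4], [-123.3, -5.9]]
{'xy': [274.9, 167.9], 'score': 0.73} [-0.06374174  0.00684006]
```

The wells' yaw differs from my heater yaw by about 0.016 rad, so I'll refit the rails sub-pixel in the same kind of image.

Run:
```python
from h import *
q={k:v for k,v in bot.read_camera('top').items()}
f=lambda n:cv2.cvtColor(cv2.imread('pics/'+n),cv2.COLOR_BGR2RGB)
S=3000
def edges(img,nm,z,guess,rng,sign,cols):
    p=dict(q,pixels=img);B=rect(p,.6,-.17,z,.12,S);g=cv2.GaussianBlur(cv2.cvtColor(B,cv2.COLOR_BGR2GRAY),(1,9),0).astype(float)
    xs,ys=[],[]
    for x in np.arange(*rng,.002):
        v=int((.72-x)*S);yc=guess(x);u=int((-.05-yc)*S);w=g[v,u-18:u+19];d=np.clip(sign*np.gradient(w),0,None)
        d=np.where(d>.4*d.max(),d,0)
        ys.append(-.05-(u-18+(d*np.arange(len(d))).sum()/d.sum())/S);xs.append(x)
    xs,ys=np.array(xs),np.array(ys)
    for _ in range(3):
        c=np.polyfit(xs,ys,1);r=abs(ys-np.polyval(c,xs));k=r<max(.0006,np.median(r)*2.5);xs,ys=xs[k],ys[k]
    print(nm,len(xs),'yaw',np.arctan(c[0]).round(4),'y@.6',np.polyval(c,.6).round(4),'rms mm',(1e3*np.std(ys-np.polyval(c,xs))).round(2))
for n in ('top0.png','end.png'):
    im=f(n)
    edges(im,n+' R outer',.01,lambda x:-.216-.128*(x-.6),(.572,.632),1,0)
    edges(im,n+' L inner',.01,lambda x:-.1435-.128*(x-.6),(.572,.632),1,0)
    edges(im,n+' L outer',.01,lambda x:-.131-.128*(x-.6),(.572,.632),-1,0)
im=f('end.png')
edges(im,'blk R',.045,lambda x:-.2005-.112*(x-.6),(.54,.63),-1,0)
edges(im,'blk L',.045,lambda x:-.1445-.112*(x-.6),(.54,.63),1,0)
# housing front top edge, as y->x fit (z=.07) via wells-free direction
for n in ('top0.png','end.png'):
    p=dict(q,pixels=f(n));B=rect(p,.66,-.18,.07,.12,S);g=cv2.GaussianBlur(cv2.cvtColor(B,cv2.COLOR_BGR2GRAY),(9,1),0).astype(float)
    ys=np.arange(-.235,-.125,.003);xs=[]
    for y in ys:
        u=int((-.06-y)*S);x0=.668+.128*(y+.18);v=int((.78-x0)*S);w=g[v-45:v+46,u];d=np.clip(-np.gradient(w),0,None);d=np.where(d>.5*d.max(),d,0)
        xs.append(.78-(v-45+(d*np.arange(len(d))).sum()/d.sum())/S)
    xs=np.array(xs);yy=ys
    for _ in range(3):
        c=np.polyfit(yy,xs,1);r=abs(xs-np.polyval(c,yy));k=r<max(.0008,2*np.median(r));xs,yy=xs[k],yy[k]
    print('housing',len(xs),'yaw',-np.arctan(c[0]),np.polyval(c,-.18))
```

```text
top0.png R outer 31 yaw -0.1313 y@.6 -0.2163 rms mm 0.46
top0.png L inner 31 yaw -0.1362 y@.6 -0.1438 rms mm 0.53
top0.png L outer 24 yaw -0.1176 y@.6 -0.1291 rms mm 0.45
end.png R outer 28 yaw -0.1208 y@.6 -0.2161 rms mm 0.38
end.png L inner 31 yaw -0.1243 y@.6 -0.1448 rms mm 0.47
end.png L outer 31 yaw -0.1293 y@.6 -0.1314 rms mm 0.52
blk R 45 yaw -0.1151 y@.6 -0.2004 rms mm 0.52
blk L 44 yaw -0.1209 y@.6 -0.1445 rms mm 0.41
housing 37 yaw -0.1278585590749694 0.6611526767114327
housing 37 yaw -0.1250788357158482 0.6613026919623471
```

The block seems about 0.01 rad off, near the noise. An off-centre push on the left half of its end would square it and does nothing if it is already flush, so I'll do that.

```bash
python3 -c "
from h import *
hf()
M=lambda x,y:np.array([.645,-.179])+np.array([np.cos(-.128)*x-np.sin(-.128)*y,np.sin(-.128)*x+np.cos(-.128)*y])
x,y=M(-.155,.012);delta(x,y,.020,-.127)"
```

```text
t 31.725 heater-frame tcp mm [-165.8  237.9] z 0.156 F [0.1 0.2] 0.3 T [ 0.02 -0.   -0.02] yaw -0.12937622080926983
now 31.725 [0.51089611 0.07808999 0.15599474] d: [ 0.001  0.002 -0.002] [ 11.4 225.7 136.3] F [0.2 0.2 0.3]
```

Request:
{"method": "jog_arm", "body": {
  "motion": [
    [0,0,-0.002,3,50,0,0],
    [0,0,-0.002,5,100,0,0],
    [0,0,-0.002,8,150,20,0],
    [0,0,-0.002,11,200,50,0],
    [0,0,-0.002,11,226,80,0],
    [0,0,-0.002,11,226,115,0],
    [0,0,-0.002,11,226,130,0],
    [0,0,-0.002,11,226,136,0],
    [0,0,-0.002,11,226,136,0]
  ]
}}

```text
t: 32.85
eef_pos: [0.4941, -0.1455, 0.0215]
tool_rot: [0.0, 0.998, -0.062, 0.0]
contact_force: [0.3, 0.6, 0.4]
gripper_width: -0.001
grasp_force: 0.0
```

Request:
{"method": "jog_arm", "body": {
  "motion": [
    [0,0,0,6,0,0,0],
    [0,0,0,12,0,0,0],
    [0,0,0,17,0,0,0],
    [0,0,0,20,0,0,0],
    [0,0,0,22,0,0,0],
    [0,0,0,23,0,0,0]
  ]
}}

```text
t: 33.6
eef_pos: [0.5165, -0.1484, 0.0209]
tool_rot: [-0.0, 0.998, -0.063, -0.0]
contact_force: [-0.3, -0.1, 0.3]
gripper_width: 0.002
grasp_force: 0.0
```

Request:
{"method": "jog_arm", "body": {
  "motion": [
    [0,0,0,1,0,0,0],
    [0,0,0,2,0,0,0],
    [0,0,0,3,0,0,0]
  ]
}}

```text
t: 33.98
eef_pos: [0.5192, -0.1488, 0.021]
tool_rot: [0.0, 0.998, -0.063, -0.0]
contact_force: [-1.7, 0.8, 0.8]
gripper_width: -0.001
grasp_force: 0.9
```

```bash
python3 -c "
from h import *
hf()"
```

```text
t 33.975 heater-frame tcp mm [-128.6   13.9] z 0.021 F [-1.8  0.6] 0.8 T [-0.01  0.44  0.01] yaw -0.1252419448344087
```

Request:
{"method": "jog_arm", "body": {
  "motion": [
    [0,0,0,1,0,0,0],
    [0,0,0,2,0,0,0],
    [0,0,0,2,0,0,0]
  ]
}}

```text
t: 34.35
eef_pos: [0.5193, -0.1488, 0.0207]
tool_rot: [-0.0, 0.998, -0.063, -0.002]
contact_force: [-6.5, 1.1, 4.9]
gripper_width: 0.004
grasp_force: 4.2
```

Request:
{"method": "jog_arm", "body": {
  "motion": [
    [0,0,0,0.8,0,0,0],
    [0,0,0,1.6,0,0,0],
    [0,0,0,1.6,0,0,0],
    [0,0,0,1.6,0,0,0]
  ]
}}

```text
t: 34.85
eef_pos: [0.5194, -0.1489, 0.0206]
tool_rot: [0.0, 0.998, -0.063, -0.003]
contact_force: [-10.4, 2.9, 8.8]
gripper_width: -0.004
grasp_force: 6.9
```

```bash
python3 -c "
from h import *
hf()"
```

```text
t 34.85 heater-frame tcp mm [-128.4   13.9] z 0.0206 F [-10.7   1.6] 8.8 T [ 0.4   2.16 -0.03] yaw -0.12544515462329583
```

The downward friction at the rear could be resisting the rotation, so I'll relieve it by raising slightly while pressing.

Request:
{"method": "jog_arm", "body": {
  "motion": [
    [0,0,0,0,0,-0.6,0],
    [0,0,0,0,0,-1.2,0],
    [0,0,0,0,0,-1.2,0],
    [0,0,0,0,0,-1.2,0]
  ]
}}

```text
t: 35.35
eef_pos: [0.5198, -0.1489, 0.0213]
tool_rot: [-0.0, 0.998, -0.063, -0.003]
contact_force: [-7.2, 1.5, 2.0]
gripper_width: -0.003
grasp_force: 3.3
```

```bash
python3 -c "
from h import *
hf()"
```

```text
t 35.35 heater-frame tcp mm [-128.    13.9] z 0.0213 F [-7.3  0.6] 2.0 T [0.33 1.56 0.01] yaw -0.12532975701068516
```

It moved 0.4 mm, so it did settle. I'll bring it back to about 10 N.

Request:
{"method": "jog_arm", "body": {
  "motion": [
    [0,0,0,0.6,0,-0.3,0],
    [0,0,0,1.2,0,-0.6,0],
    [0,0,0,1.8,0,-0.9,0],
    [0,0,0,1.8,0,-0.9,0],
    [0,0,0,1.8,0,-0.9,0]
  ]
}}

```text
t: 35.98
eef_pos: [0.5253, -0.1495, 0.0232]
tool_rot: [0.0, 0.998, -0.063, 0.0]
contact_force: [0.2, -0.3, -0.1]
gripper_width: -0.001
grasp_force: 0.0
```

```bash
python3 -c "
from h import *
hf()"
```

```text
t 35.975 heater-frame tcp mm [-122.5   14. ] z 0.0232 F [ 0.2 -0.3] -0.1 T [-0.02 -0.    0.02] yaw -0.1251896855150834
```

The contact is gone: the block must have slipped free and advanced. I'll back off and measure.

Request:
{"method": "jog_arm", "body": {
  "motion": [
    [0,0,0,-10,0,0,0],
    [0,0,0,-40,0,0,0],
    [0,0,0,-50,0,0,0]
  ]
}}

```text
t: 36.35
eef_pos: [0.4728, -0.1431, 0.0229]
tool_rot: [0.0, 0.998, -0.063, -0.001]
contact_force: [-0.0, 1.0, -0.3]
gripper_width: -0.003
grasp_force: 0.0
```

```bash
cat > m.py <<'E'
from h import *
hf()
p=bot.read_camera('top');save(p,'m%d.png'%p['shot'])
S=3000;B=rect(p,.585,-.17,.045,.08,S);g=cv2.GaussianBlur(cv2.cvtColor(B,cv2.COLOR_BGR2GRAY),(5,5),0)
a=-.128;M=np.array([[np.cos(a),np.sin(a)],[-np.sin(a),np.cos(a)]])
for th in (40,50,60):
  n,l,st,ce=cv2.connectedComponentsWithStats((g<th).astype('uint8'))
  print(th,[(M@(np.array([.665-ce[i,1]/S,-.09-ce[i,0]/S])-[.645,-.179])*1000).round(1).tolist()+[int(st[i,4])] for i in range(1,n) if 600<st[i,4]<3500])
E
python3 m.py
```

```text
t 36.35 heater-frame tcp mm [-175.4   13.6] z 0.0229 F [-0.1  1. ] -0.3 T [-0.01  0.01  0.01] yaw -0.1254040709235152
40 [[-35.2, 35.8, 2902], [-16.1, 15.2, 1259], [-15.8, -11.7, 1245], [-38.0, 15.3, 1289], [-37.6, -11.8, 1331], [-58.5, 14.8, 811], [-121.5, 72.7, 1541]]
50 [[-25.0, -32.7, 3165], [-16.1, 15.1, 1454], [-15.7, -11.8, 1450], [-38.0, 15.1, 1483], [-37.6, -11.9, 1538], [-59.1, 14.4, 1183], [-71.8, -25.1, 3132], [-124.0, 71.6, 2333]]
60 [[-16.0, 15.1, 1639], [-15.7, -11.9, 1645], [-38.0, 15.0, 1658], [-37.7, -12.0, 1741]]
```

The block hasn't moved; the wells are unchanged. The fingertips slipped over its top edge, so they must sit about 20 mm higher than the TCP reading. I'll go lower, watching the force, and push mid-height.

Request:
{"method": "jog_arm", "body": {
  "motion": [
    [0,0,0,10,3,5,0],
    [0,0,0,15,3,10,0],
    [0,0,0,15,3,14,0],
    [0,0,0,15,3,18,0],
    [0,0,0,15,3,18,0]
  ]
}}

```text
t: 37.02
eef_pos: [0.4893, -0.1479, 0.0046]
tool_rot: [-0.0, 0.998, -0.062, -0.0]
contact_force: [-0.5, -0.7, -0.4]
gripper_width: 0.0
grasp_force: 0.0
```

```bash
python3 -c "
from h import *
hf()"
```

```text
t 37.025 heater-frame tcp mm [-158.4   11. ] z 0.0046 F [-0.4 -0.7] -0.4 T [-0.01 -0.01 -0.04] yaw -0.12502032157352852
```

Request:
{"method": "jog_arm", "body": {
  "motion": [
    [0,0,0,6,0,0,0],
    [0,0,0,12,0,0,0],
    [0,0,0,17,0,0,0],
    [0,0,0,21,0,0,0],
    [0,0,0,23,0,0,0],
    [0,0,0,24,0,0,0]
  ]
}}

```text
t: 37.78
eef_pos: [0.5136, -0.1511, 0.0051]
tool_rot: [0.0, 0.998, -0.063, -0.0]
contact_force: [-0.6, 0.7, -0.1]
gripper_width: 0.001
grasp_force: 0.0
```

Request:
{"method": "jog_arm", "body": {
  "motion": [
    [0,0,0,1,0,0,0],
    [0,0,0,2,0,0,0],
    [0,0,0,3,0,0,0],
    [0,0,0,4,0,0,0]
  ]
}}

```text
t: 38.28
eef_pos: [0.5167, -0.1515, 0.005]
tool_rot: [0.0, 0.998, -0.063, -0.001]
contact_force: [-3.1, 0.9, 2.6]
gripper_width: 0.001
grasp_force: 1.8
```

```bash
python3 -c "
from h import *
hf()"
```

```text
t 38.275 heater-frame tcp mm [-130.8   10.9] z 0.005 F [-3.2  0.5] 2.6 T [0.2  0.76 0.03] yaw -0.12522920474594543
```

Request:
{"method": "jog_arm", "body": {
  "motion": [
    [0,0,0,0.8,0,-0.3,0],
    [0,0,0,1.6,0,-0.6,0],
    [0,0,0,2.4,0,-0.9,0],
    [0,0,0,2.4,0,-0.9,0]
  ]
}}

```text
t: 38.78
eef_pos: [0.5166, -0.1514, 0.005]
tool_rot: [-0.0, 0.998, -0.063, -0.003]
contact_force: [-7.4, 1.1, 1.4]
gripper_width: -0.001
grasp_force: 3.7
```

```bash
python3 -c "
from h import *
hf()"
```

```text
t 38.775 heater-frame tcp mm [-130.9   11. ] z 0.005 F [-7.5  0.1] 1.4 T [0.34 1.51 0.03] yaw -0.12514497270753486
```

Request:
{"method": "jog_arm", "body": {
  "motion": [
    [0,0,0,0.9,0,-0.2,0],
    [0,0,0,1.8,0,-0.4,0],
    [0,0,0,2.6,0,-0.5,0],
    [0,0,0,2.6,0,-0.5,0]
  ]
}}

```text
t: 39.28
eef_pos: [0.5165, -0.1514, 0.005]
tool_rot: [-0.0, 0.998, -0.063, -0.006]
contact_force: [-12.9, 2.7, 6.3]
gripper_width: 0.001
grasp_force: 6.6
```

```bash
python3 -c "
from h import *
hf()"
```

```text
t 39.275 heater-frame tcp mm [-130.9   11. ] z 0.005 F [-13.1   1. ] 6.3 T [0.62 2.66 0.12] yaw -0.12524813635616933
```

It's pressed at 13 N in total, which is about 10 N on the plate, with no movement at all, so it is flush. I'll retreat and check.

Request:
{"method": "jog_arm", "body": {
  "motion": [
    [0,0,0,-3,0,0,0],
    [0,0,0,-10,0,0,0],
    [0,0,0,-35,0,-5,0],
    [0,0,0,-45,-20,-50,0],
    [0,0,0,-45,-70,-100,0],
    [0,0,0,-45,-130,-120,0],
    [0,0,0,-45,-190,-130,0],
    [0,0,0,-45,-230,-130,0],
    [0,0,0,-45,-230,-130,0]
  ]
}}

```text
t: 40.4
eef_pos: [0.5078, 0.0867, 0.1377]
tool_rot: [-0.002, 0.998, -0.059, 0.002]
contact_force: [0.6, -0.7, 0.5]
gripper_width: -0.003
grasp_force: 0.0
```

```bash
python3 m.py; python3 -c "
from h import *
p=bot.read_camera('scene')
for t,z in (('block_mid',.0225),('jar_a',0),('bottle',0)):
    for r in bot.tip_of(t,p)[:2]: print(t,round(r['score'],2),ray(p,r['xy'],z).round(3))"
```

```text
t 40.4 heater-frame tcp mm [-170.  246.] z 0.1377 F [ 0.7 -0.6] 0.5 T [-0.05 -0.01 -0.05] yaw -0.11815385433563813
40 [[-20.7, 36.8, 1311], [-16.1, 15.2, 1267], [-15.7, -11.7, 1260], [-37.9, 15.2, 1301], [-37.7, -11.7, 1277], [-59.2, 35.9, 651], [-60.0, 14.9, 1224], [-59.9, -12.1, 1206], [-82.0, 14.7, 1203], [-81.7, -12.2, 1214], [-103.9, 14.5, 1125], [-103.7, -12.7, 1154]]
50 [[-24.2, -32.3, 2350], [-16.0, 15.1, 1483], [-15.6, -11.8, 1481], [-37.9, 15.1, 1515], [-37.7, -11.8, 1523], [-59.9, 14.8, 1451], [-59.8, -12.1, 1443], [-79.0, -31.1, 1580], [-82.0, 14.6, 1415], [-81.6, -12.3, 1425], [-103.8, 14.4, 1379], [-103.6, -12.8, 1413]]
60 [[-16.0, 15.1, 1691], [-15.6, -11.8, 1693], [-37.9, 15.1, 1714], [-37.8, -11.9, 1741], [-59.9, 14.7, 1657], [-59.7, -12.2, 1674], [-81.9, 14.5, 1605], [-81.6, -12.4, 1634], [-103.8, 14.3, 1593], [-103.6, -12.9, 1629], [-123.3, -5.4, 850]]
block_mid 0.81 [ 0.586 -0.153  0.023]
jar_a 0.84 [ 0.615 -0.461 -0.   ]
jar_a 0.64 [0.762 0.038 0.   ]
bottle 0.65 [ 0.457 -0.469  0.   ]
```

The block now sits within about 0.4° of the heater yaw, which is at the noise level, against the plate, with the bystanders unmoved. I'll hand in.

```bash
python3 -c "
from station import bot
print(bot.hand_in())"
```

```text
the job is handed in; nothing more can be done
None
```

I tipped the block onto its back and slid it along the bench to the contact plate, pressing it home at about 10 N (wrist force peaked near 14 N there); it sits square within about 0.4° by camera, the jars and bottle read unmoved, and I handed in at about 40 s with no verdict returned.

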